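# Close a twin-screw hold-down press squarely on a plate

### The arm

A 7-joint arm with a two-finger parallel gripper is mounted at the origin on the work surface. World frame = base frame: x ahead of the robot, y to its left, z up, the work surface at z = 0. Lengths are in m, angles in rad, forces in N, time in s.
With the tool pointing down it reaches from about 0.35 to 0.9 m from the base axis. Payload 8.1 kg.
Tool frame: the origin (TCP) lies midway between the tips of the shut fingers; the grasp point (between the pads) lies arm.grip_point_offset behind it (arm.grip_point_offset is the distance from the TCP to the grasp point, in m); y points along the fingers, z is the direction in which the jaws open and shut, and the axes are right-handed (so a half turn about y gives the same grasp; the last joint's range is limited). The gripper opens to 92 mm and grips with 3 to 60 N. Pads are 19 mm wide; open, the fingers measure 130 mm over their backs; the gripper's body (75 mm by 190 mm) begins 47 mm behind the grasp point.
Start: joints at [1.164, 0.434, 0.025, 1.573, -0.012, 1.134, -0.075], TCP at [0.187, -0.596, 0.227] pointing down, gripper open.
Joint ranges: [-2.62, 2.62], [-0.44, 2.09], [-1.27, 1.32], [0.08, 2.57], [-1.32, 4.46], [0.12, 2], [-2.74, 2.74]. Speed limits (rad/s): [2.22, 2.22, 3.01, 3.01, 3.14, 3.14, 3.14].

### API

Orientations are given as a rotation vector (axis times angle).
In Python, from cell import arm, get_image, camera_info gives the robot as it stands.
- The arm moves only by the tool carry_out, never from a script. Its argument "steps" is one flat list of numbers, 5 for each row, row after row: the opening, from 0 (shut) to 1 (fully open), then the shift along the world's x, y, z in units of 0.1 m (1.0 is 0.1 m), then the turn about the world's z in units of 45 degrees (1.0 is 45 degrees). In form: [hand, dx, dy, dz, spin, hand, dx, dy, dz, spin, ...]. A call has 1 to 12 rows; each row is the pose to reach, as a shift and turn from the pose commanded when the call began; what a row does not reach only later rows make up. A row lasts 1/10 s, in which the tool goes at most 50 mm and 8.59 degrees, less where a joint would pass 70% of its speed; a pose out of reach is approached as far as the arm can. A call with a number of a shift or a turn outside -1 to 1 is refused whole. A call with a gripper value outside its range is refused whole. The fingers move at their own pace and stop on an object; "grip_force" is the grip in N (left out, the last holds). Time passes only in rows, so rows that repeat a pose let the fingers close. It gives the time, the measured TCP pose, the force and the opening at its end, in the units of the state.
- arm.observe(): the state, without advancing time (a new reading comes with each control period).
- get_image(name): name is "scene" or "side" or "wrist"; returns (picture, depth): 420x560x3 uint8, red, green, blue; 420x560 float32, m along the optical axis (not along the pixel's ray), 0 where there is no reading.
- camera_info(name): a dict with "fovy" (degrees; the focal length in pixels is half the picture's height over the tangent of half this angle, whatever the lens; pixels are square), "cx", "cy" (the principal point, pixels), "R" (3x3) and "t" (3): a world point X has camera coordinates R X + t; the wrist camera has in their place "tool_from_camera" (4x4, takes a point from camera to tool coordinates, whose origin is the TCP and whose axes are the tool frame's). Camera axes: x right, y down, z forward; pixel columns grow to the right and rows downward; lengths in m; the calibration is good to about 2 mm. A picture is of the moment at which its call begins: read the wrist's pose just before it. camera_info takes no time and is no camera call.
- arm.sign_off(): hands the job in, once; it reports no verdict.
The state is a dict: "clock": time; "joints": joint angles; "dq": joint speeds; "joint_efforts": joint torques, N m; "position": TCP position; "ee_rot": TCP orientation; "force": force on the tool from outside, world axes, zero at the start; "ft_torque": the same for the moment, N m; "width": opening from 0.0 (shut) to 1.0 (fully open).
Only numpy, scipy, OpenCV 4.12 (cv2) and the standard library are available. Lean on these libraries where they do the work, as an engineer would, in place of code of your own. Each camera call takes 0.05 s, during which the arm holds its last target. There are 200 camera calls.

### The job

Slide the lipped aluminium plate fully home and square against the press's back stop, pushing gently. Then clamp it with the two screw knobs, turning them alternately in small steps so that the beam stays level all the way down, until each knob feels about 18 N of clamping load (some 36 N in all, by feel of the knob's torque); let go and leave the beam level, and leave the other things on the bench alone.

Things in the scene. Friction and masses are not known exactly. Their poses are not given: they have to be found in the camera images.
- press: Fixed twin-screw hold-down press on the bench. Origin on the bench midway between its two upright screws; x points from the open front (robot side, where the plate goes in) to the back stop, y along the beam to the left screw, z up. Screws at x = 0, y = +120 and -120 mm. Flat steel bed 200 mm wide in y, top at z = 30 mm, from x = -190 to +55 mm
- stop (a point): Middle of the foot of the back stop's front face, at x = +43 mm, z = 30 mm of the press. The stop is a rigid steel ledge, 200 mm wide in y, 25 mm high above the bed
- plate: Loose aluminium plate, 140 mm (x) by 170 mm (y) by 8 mm, about 0.55 kg, lying on the bed, partly under the beam. Origin at the centre of its underside; x points to its rear edge, 70 mm ahead of the origin, which must butt on the back stop (origin then at press x = -27 mm). A lip stands along its front edge
- lip (a point): Middle of the front face of the plate's bent-up lip, 70 mm before the plate's origin and 19 mm above its underside; axes as the plate. The lip is 170 mm wide, 8 mm thick, its top 30 mm above the underside. Push here, best with both fingers spread along y so that the plate does not turn; over 30 N is ramming
- beam: Clamp beam, grey steel bar 290 mm long (y), 36 mm wide, 22 mm high, threaded over both screws; return springs below hold it up against a brass nut on each screw. Origin under its middle, 76.5 mm above the bench with both knobs at 0. Level when its z is upright. Over 5 mm between its two screws (22 mrad of tilt) racks it; over 65 N of total clamping force dents the plate
- knob_l (a joint): Left knob angle, rad, 0 to 4 (starts at 0 to 0.4). Grows clockwise seen from above and lowers the beam's left end 5 mm per rad; the knob keeps its height. Turning torque: drag about 0.2 N m while turning unloaded, plus 0.005 N m per newton of load on that screw (18 N: 0.09 N m more). It stays where it is left. Turning one screw also changes the other's load a little
- knob_r (a joint): Right knob angle, the same as the left one, for the right end of the beam. On either knob, when a step of about 0.25 rad stops and the gripper holds still, some 0.08 to 0.09 N m still leans back on it with no load, and the same 0.005 N m more per newton of load
- knob_l_grip (a point): Middle of the left knob's grip, on the screw axis, 142 mm above the bench. An upright black bar 44 mm long (this point's x), 14 mm thick (y), 34 mm high (z 122 to 156 mm) that turns with the knob. Grip it from above across its thickness. Under it a steel collar 22 mm across, top at 124 mm, then the beam, top at 99 mm or lower
- knob_r_grip (a point): Middle of the right knob's grip, the same as the left one
- tin: Bystander: can, 60 mm across, 90 mm high, left of the press; origin at its foot
- spanner: Bystander: spanner lying right of the press; origin under its middle
- tray: Bystander: small blue open tray, 90 by 120 by 30 mm, right of and behind the press; origin under its centre
- beam_mid (a point): Middle of the beam, 11 mm above its underside. Below hangs a steel jaw packed down by an unknown 0 to 6 mm, with two sprung rubber feet (11 N per mm each) 65 mm either side of the middle. With the beam level the feet meet the plate 5.5 to 11.5 mm below the height the beam has with both knobs at 0, depending on the packing: this must be felt
Not all that is in view belongs to the job. Several things have the shape of the plate; the one meant has the colours described above.

How it is judged:
By the outcome, as a careful person would: the job done as asked, in the order asked, and still so for the second after the job is handed in, with the robot touching nothing.
It also fails if it takes over 72 s, if anything falls off the work surface, if the arm or the gripper's body presses on something with over 40 N, if the wrist force passes 120 N, or if a joint passes its speed limit or range.

## Working session

There is one attempt and no reset: what is moved stays moved. The work goes in short steps, Python scripts to look and compute and a tool call to move; the robot and the scene stay as the last step left them, time stands still between calls to the robot, and variables do not carry over. Pictures are saved under pics/ and viewed, about 8 in all and at most 12, crops included, and the job is handed in when it is done.

Besides the shell and the picture viewer there is one more tool, called after "Request:" as name(argument=value, ...) on one line, values as JSON. carry_out: Moves the arm, as the interface text tells. Shifts and turns lie within -1 to 1; 1 stands for 0.1 m of shift or 45 degrees of turn. Its arguments: {"type":"object","properties":{"steps":{"type":"array","items":{"type":"number"}},"grip_force":{"type":"number"}},"required":["steps"]}

```bash
ls; mkdir -p pics
cat > h.py <<'E'
import numpy as np, cv2
from cell import arm, get_image, camera_info
from scipy.spatial.transform import Rotation as Rn
def cam(n, st=None):
    c=camera_info(n); f=210/np.tan(np.radians(c['fovy'])/2)
    if 'R' in c: R=np.array(c['R']);t=np.array(c['t']); Rw=R.T; o=-R.T@t
    else:
        T=np.array(c['tool_from_camera']); Rt=Rn.from_rotvec(st['ee_rot']).as_matrix()
        Rw=Rt@T[:3,:3]; o=Rt@T[:3,3]+np.array(st['position'])
    return f,c['cx'],c['cy'],Rw,o
def ray(C,u,v):
    f,cx,cy,Rw,o=C
    return o,Rw@np.array([(u-cx)/f,(v-cy)/f,1.])
def onz(C,u,v,z):
    o,d=ray(C,u,v); return o+d*(z-o[2])/d[2]
def cloud(C,depth):
    f,cx,cy,Rw,o=C
    v,u=np.mgrid[:420,:560]
    p=np.stack([(u-cx)/f*depth,(v-cy)/f*depth,depth],-1)
    return p@Rw.T+o
def proj(C,X):
    f,cx,cy,Rw,o=C
    p=(np.asarray(X)-o)@Rw; return p[...,0]/p[...,2]*f+cx,p[...,1]/p[...,2]*f+cy
def save(n,im): cv2.imwrite('pics/'+n+'.png',im[:,:,::-1])
E
python3 - <<'E'
from h import *
s=arm.observe(); print(s, arm.grip_point_offset)
for n in('scene','side'):
    im,d=get_image(n); np.savez('/tmp/'+n,im=im,d=d); save(n,im)
    c=camera_info(n);print(n,c, (d>0).mean())
E
```

```text
pics
{'clock': 0.0, 'joints': array([ 1.16435284,  0.43517128,  0.02496459,  1.57406704, -0.01159217,
        1.1339734 , -0.07506905]), 'dq': array([-0.00185997,  0.00238032, -0.0002047 ,  0.00063293,  0.00103148,
        0.0006882 ,  0.00055087]), 'joint_efforts': array([-9.74305658e-04, -6.67879415e+01,  9.84564051e-01, -3.14462399e+01,
       -6.06279541e-02,  4.30975284e-02,  1.68805377e-04]), 'position': array([ 0.18679809, -0.59592408,  0.22598861]), 'ee_rot': array([-0.31541947,  2.05944439, -2.05646696]), 'force': array([-0.22696272,  0.04156849, -0.05354533]), 'ft_torque': array([ 0.05190432,  0.03973466, -0.00100305]), 'width': 1.0041686900144087} 0.0188
scene {'fovy': 48.466482184488086, 'cx': 279.8810312191477, 'cy': 207.79281393705406, 'R': array([[-0.81901019,  0.57377826, -0.00089851],
       [ 0.47318165,  0.67453137, -0.56666265],
       [-0.32453264, -0.46452765, -0.82394941]]), 't': array([ 0.39402824, -0.17770707,  1.4190227 ])} 0.9960884353741497
side {'fovy': 51.01604221182791, 'cx': 284.6296825016642, 'cy': 207.61557600021598, 'R': array([[-0.73569896, -0.67692335,  0.02284328],
       [-0.39509443,  0.40151718, -0.82624714],
       [ 0.55013402, -0.61689442, -0.56284442]]), 't': array([0.3890952 , 0.27440826, 1.03109252])} 0.9958715986394557
```

View pics/scene.png

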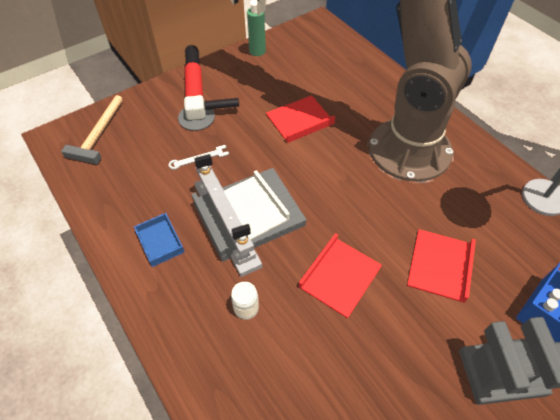

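View pics/side.png

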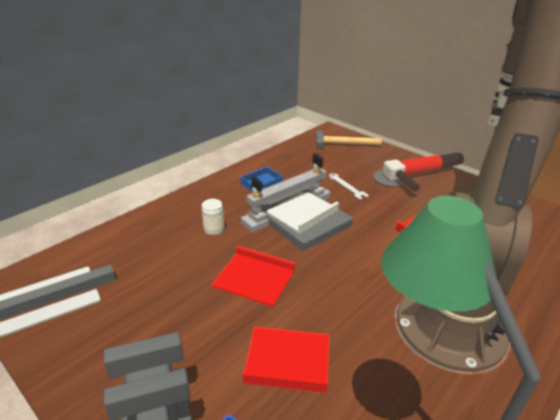

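The scene picture shows the aluminium plate on the dark bed around (258,210). The left knob is at (241,231), on the tin side, and the right knob is at (203,160), on the spanner side. There are three plates of the same shape at (300,118), (340,275) and (442,265), all red and lying on the bench. The plate meant is the aluminium one on the bed. Next I measure the knobs, bed and lip, and crop to confirm.

Run:
```python
from h import *
z=np.load('/tmp/scene.npz'); im,d=z['im'],z['d']; C=cam('scene'); P=cloud(C,d)
hsv=cv2.cvtColor(im,cv2.COLOR_RGB2HSV)
roi=np.zeros((420,560),bool); roi[140:280,160:315]=1
blk=roi&(hsv[...,2]<60)&(P[...,2]>.115)&(P[...,2]<.18)
n,l,st,ce=cv2.connectedComponentsWithStats(blk.astype(np.uint8))
for i in range(1,n):
    if st[i,4]>15:
        q=P[l==i]; top=q[q[:,2]>.150]; print('knob',ce[i],st[i],q.mean(0),q[:,2].max(), top.mean(0) if len(top) else None)
        if len(top)>5:
            r=cv2.minAreaRect((top[:,:2]*1000).astype(np.float32)); print(r)
# bed mask height ~ .03
for name,m in (('bed',roi&(abs(P[...,2]-.03)<.004)&(hsv[...,2]<120)),('plate',roi&(abs(P[...,2]-.038)<.004)&(hsv[...,2]>150)),('lip',roi&(abs(P[...,2]-.060)<.004)&(hsv[...,2]>150)),('beam',roi&(abs(P[...,2]-.097)<.005))):
    n,l,st,ce=cv2.connectedComponentsWithStats(m.astype(np.uint8)); 
    if n<2: print(name,'none'); continue
    i=1+np.argmax(st[1:,4]); q=P[l==i]
    r=cv2.minAreaRect((q[:,:2]*1000).astype(np.float32)); print(name,st[i],r,cv2.boxPoints(r).round().tolist(),np.median(q[:,2]))
print('tin',P[290:295,243:248].mean((0,1)),'spanner',P[158,190],'tray',P[240,160])
save('crop',cv2.resize(im[140:280,160:315],None,fx=5,fy=4.2,interpolation=cv2.INTER_CUBIC)[:600,:])
```

```text
knob [203.1031746  161.61904762] [196 156  16  12 126] [ 0.58219519 -0.20108373  0.14361735] 0.15942398252795897 [ 0.58184137 -0.20130878  0.15428311]
((581.1232299804688, -200.19041442871094), (9.681436538696289, 36.88702392578125), 75.29026794433594)
knob [240.87394958 232.33613445] [233 226  17  13 119] [0.61697975 0.03640526 0.1443504 ] 0.1604671679117916 [0.61357243 0.03676628 0.15452243]
((616.910888671875, 35.36203384399414), (9.150835037231445, 36.57106399536133), 81.96916961669922)
bed [201 192  36  64 458] ((616.5729370117188, -94.51456451416016), (211.7136688232422, 36.42853546142578), 76.55017852783203) [[574.0, -193.0], [610.0, -202.0], [659.0, 4.0], [623.0, 13.0]] 0.03100696487292698
plate [ 224  176   66   63 1786] ((511.66937255859375, -77.7364501953125), (179.10150146484375, 121.84220123291016), 85.3263931274414) [[444.0, -162.0], [565.0, -172.0], [580.0, 7.0], [458.0, 16.0]] 0.03918146066565309
lip [254 170  35  47 183] ((461.2019958496094, -73.17814636230469), (172.5511474609375, 10.959601402282715), 87.21149444580078) [[452.0, -159.0], [462.0, -160.0], [471.0, 13.0], [460.0, 13.0]] 0.06075752932389267
beam [196 168  46  70 843] ((594.8784790039062, -108.44772338867188), (242.18502807617188, 36.39142608642578), 81.9468994140625) [[560.0, -226.0], [596.0, -231.0], [630.0, 9.0], [594.0, 14.0]] 0.09935305782554238
tin [0.67963984 0.14606603 0.09177053] spanner [ 0.56524978 -0.34672658  0.00754574] tray [ 0.76680809 -0.1450188   0.00369166]
```

View pics/crop.png

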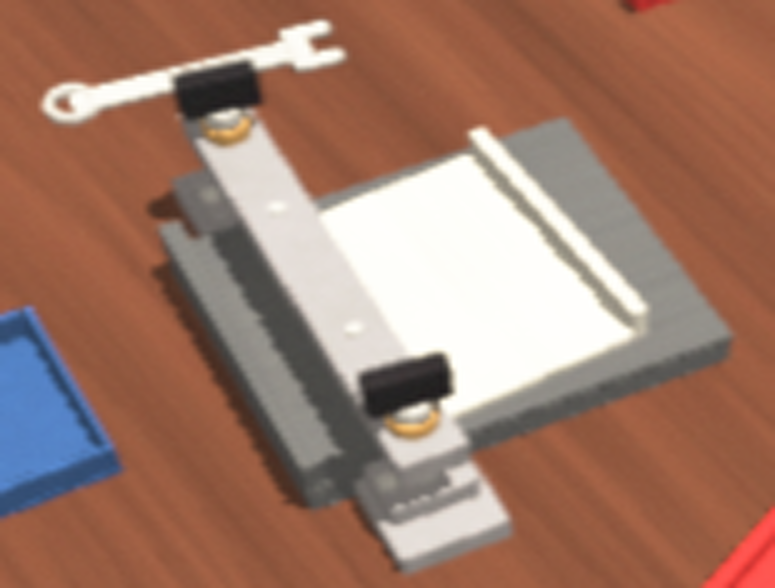

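Run:
```python
from h import *
s=arm.observe(); R=Rn.from_rotvec(s['ee_rot']).as_matrix(); print(R.round(3)); print('z yaw',np.degrees(np.arctan2(R[1,2],R[0,2])),'x yaw',np.degrees(np.arctan2(R[1,0],R[0,0])))
print(camera_info('wrist'))
```

```text
[[-0.954 -0.001  0.299]
 [-0.299  0.001 -0.954]
 [ 0.    -1.    -0.001]]
z yaw -72.59721328458603 x yaw -162.59720222885628
{'fovy': 66.44966076961504, 'cx': 278.96665628533015, 'cy': 208.84877889204617, 'tool_from_camera': array([[-1.36403944e-04,  9.60275060e-01,  2.79055174e-01,
        -7.32767147e-02],
       [ 2.24982760e-05, -2.79055174e-01,  9.60275070e-01,
        -1.58632165e-01],
       [ 9.99999990e-01,  1.37263567e-04,  1.64596930e-05,
         7.60259513e-05],
       [ 0.00000000e+00,  0.00000000e+00,  0.00000000e+00,
         1.00000000e+00]])}
```

Request:
carry_out(steps=[1, 0.3, 1, 0.2, 0.86, 1, 0.3, 1, 0.2, 0.86, 1, 0.3, 1, 0.2, 0.86, 1, 0.3, 1, 0.2, 0.86, 1, 0.3, 1, 0.2, 0.86])

```text
clock: 0.6
position: [0.2171, -0.4958, 0.2468]
ee_rot: [-0.873, 1.626, -1.626]
force: [-0.5, 0.4, 0.1]
width: 1.001
```

Request:
carry_out(steps=[1, 0.6, 1, 0, 0.86, 1, 0.6, 1, 0, 0.86, 1, 0.6, 1, 0, 0.86, 1, 0.6, 1, 0, 0.86, 1, 0.6, 1, 0, 0.86])

```text
clock: 1.1
position: [0.2773, -0.3955, 0.2466]
ee_rot: [-1.251, 1.142, -1.141]
force: [-0.7, -0.3, 0.5]
width: 0.998
```

Request:
carry_out(steps=[1, 0.6, 1, 0, 0.86, 1, 0.6, 1, 0, 0.86, 1, 0.6, 1, 0, 0.86, 1, 0.6, 1, 0, 0.86, 1, 0.6, 1, 0, 0.86])

```text
clock: 1.6
position: [0.3371, -0.2955, 0.2466]
ee_rot: [-1.478, 0.629, -0.628]
force: [0.0, 0.3, -0.2]
width: 0.996
```

Request:
carry_out(steps=[1, 0.6, 1, 0, 0.86, 1, 0.6, 1, 0, 0.86, 1, 0.6, 1, 0, 0.86, 1, 0.6, 1, 0, 0.86, 1, 0.6, 1, 0, 0.86])

```text
clock: 2.1
position: [0.3971, -0.1955, 0.2465]
ee_rot: [-1.568, 0.101, -0.1]
force: [0.4, -0.1, -0.4]
width: 1.002
```

Request:
carry_out(steps=[1, 0.2, 1, 0, 0, 1, 0.2, 1, 0, 0, 1, 0.2, 1, 0, 0])

```text
clock: 2.4
position: [0.4178, -0.0901, 0.2472]
ee_rot: [-1.566, 0.1, -0.102]
force: [-1.1, -0.7, 0.0]
width: 0.999
```

Run:
```python
from h import *
s=arm.observe(); C=cam('wrist',s); im,d=get_image('wrist'); save('w1',im); np.savez('/tmp/w1',im=im,d=d)
R=Rn.from_rotvec(s['ee_rot']).as_matrix(); print('z yaw',np.degrees(np.arctan2(R[1,2],R[0,2])),s['position'],s['joints'])
P=cloud(C,d); hsv=cv2.cvtColor(im,cv2.COLOR_RGB2HSV); V=hsv[...,2]
near=(abs(P[...,0]-.58)<.2)&(abs(P[...,1]+.08)<.2)
def rect(name,m):
    n,l,st,ce=cv2.connectedComponentsWithStats(m.astype(np.uint8))
    for i in range(1,n):
        if st[i,4]<60: continue
        q=P[l==i]; r=cv2.minAreaRect((q[:,:2]*1000).astype(np.float32)); print(name,ce[i].round(),st[i,4],np.round(r[0],1),np.round(r[1],1),round(r[2],1),'z',np.median(q[:,2]).round(4))
rect('knobtop',near&(V<70)&(P[...,2]>.150)&(P[...,2]<.165))
rect('lip',near&(P[...,2]>.055)&(P[...,2]<.064)&(V>150))
rect('beam',near&(P[...,2]>.09)&(P[...,2]<.103)&(V>70))
rect('plate',near&(abs(P[...,2]-.038)<.003)&(V>150))
rect('bed',near&(abs(P[...,2]-.03)<.003)&(V<150))
```

```text
z yaw 82.65936541129663 [ 0.41779517 -0.09012844  0.24717067] [ 0.75151642  0.16340445 -0.73746782  1.94684827  0.12246932  1.07519556
  1.40506494]
lip [298. 221.] 1209 [458.2 -74.5] [169.    9.2] 87.0 z 0.0605
lip [271. 316.] 68 [ 575.5 -121.4] [45.7  1.8] 81.4 z 0.0624
beam [276. 336.] 3674 [ 585.6 -104.7] [256.8  25.5] 82.3 z 0.0984
plate [315. 211.] 129 [455.7 -52.6] [109.4   1.1] 86.9 z 0.0382
plate [300. 253.] 7722 [510.7 -77.8] [169.7  84.2] 86.0 z 0.0386
plate [279. 313.] 100 [ 590.3 -108.1] [75.3  3.5] 83.1 z 0.0388
bed [296. 171.] 63 [406.5 -68.6] [73.6  1. ] 81.8 z 0.03
bed [250. 215.] 1778 [ 485.8 -125.6] [ 96.9 121.4] 81.9 z 0.0306
bed [228. 316.] 72 [ 591.7 -179.1] [20.6 12.1] 81.9 z 0.0308
bed [324. 314.] 118 [603.9 -56.7] [63.3  4.8] 83.2 z 0.0307
bed [364. 315.] 82 [611.1  -1.4] [32.6 12.5] 59.5 z 0.0306
```

View pics/w1.png

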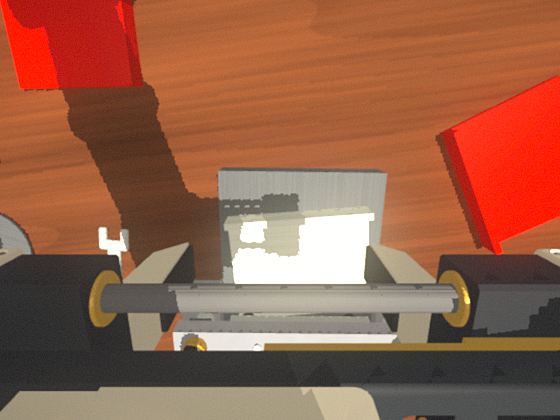

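Wrist view: the lip runs along row 221 (cols 225–375), with the bed's front edge at row 171 and the beam near row 336. The lip and the plate's bright face sit on the grey bed, so this is the aluminium plate. The red ones lie outside. The plate yaw is about −3°, against −8.1° for the press.

Request:
carry_out(steps=[1, 0.09, 0.28, -0.5, -0.01, 1, 0.09, 0.28, -1, -0.01, 1, 0.09, 0.28, -1, -0.01, 1, 0.09, 0.28, -1, -0.01])

```text
clock: 2.85
position: [0.4247, -0.0691, 0.1461]
ee_rot: [-1.567, 0.116, -0.11]
force: [0.1, -0.4, 1.0]
width: 1.002
```

Request:
carry_out(steps=[1, 0, 0, -0.4, 0, 1, 0, 0, -0.8, 0, 1, 0, 0, -0.8, 0, 1, 0, 0, -0.8, 0])

```text
clock: 3.25
position: [0.4268, -0.069, 0.0685]
ee_rot: [-1.568, 0.113, -0.114]
force: [0.4, -0.3, 0.3]
width: 1.002
```

Run:
```python
from h import *
s=arm.observe()
R=Rn.from_rotvec(s['ee_rot']).as_matrix(); print('z yaw',np.degrees(np.arctan2(R[1,2],R[0,2])),s['position'],s['force'])
```

```text
z yaw 81.71634177329585 [ 0.42684964 -0.06904183  0.06849433] [ 0.44263581 -0.29595258  0.32401565]
```

Request:
carry_out(steps=[1, 0, 0, -0.27, 0, 1, 0, 0, -0.27, 0, 1, 0.05, -0.007, -0.27, 0, 1, 0.1, -0.014, -0.27, 0, 1, 0.13, -0.018, -0.27, 0, 1, 0.16, -0.023, -0.27, 0, 1, 0.19, -0.027, -0.27, 0, 1, 0.22, -0.031, -0.27, 0, 1, 0.25, -0.036, -0.27, 0])

```text
clock: 4.15
position: [0.4508, -0.0717, 0.0397]
ee_rot: [-1.568, 0.113, -0.112]
force: [-3.3, 2.3, 1.2]
width: 0.998
```

Request:
carry_out(steps=[1, 0.03, -0.004, 0, 0, 1, 0.06, -0.009, 0, 0, 1, 0.09, -0.013, 0, 0, 1, 0.12, -0.017, 0, 0, 1, 0.15, -0.021, 0, 0, 1, 0.18, -0.026, 0, 0, 1, 0.21, -0.03, 0, 0, 1, 0.24, -0.034, 0, 0])

```text
clock: 4.95
position: [0.4753, -0.0757, 0.0397]
ee_rot: [-1.568, 0.113, -0.113]
force: [-2.7, 0.1, 0.1]
width: 0.999
```

```bash
cat > st.py <<'E'
from h import *
s=arm.observe()
R=Rn.from_rotvec(s['ee_rot']).as_matrix(); p=s['position']; dd=p[:2]-[.598,-.082]
print('t',s['clock'],'z yaw',np.degrees(np.arctan2(R[1,2],R[0,2])),p,'press',dd@[.99,-.141],dd@[.141,.99],'F',s['force'].round(2),'T',s['ft_torque'].round(3),'w',s['width'],'q',s['joints'].round(2))
E
python3 st.py
```

```text
t 4.95 z yaw 81.73043698157572 [ 0.47528508 -0.07566326  0.03967544] press -0.1223812529640597 -0.011029430315790232 F [-2.69  0.07  0.09] T [-0.017  0.521 -0.018] w 0.9985856857111896 q [ 0.49  0.53 -0.58  2.08  0.47  0.66  1.01]
```

Request:
carry_out(steps=[1, 0.02, -0.003, 0, 0, 1, 0.04, -0.006, 0, 0, 1, 0.06, -0.009, 0, 0, 1, 0.08, -0.011, 0, 0, 1, 0.1, -0.014, 0, 0])

```text
clock: 5.45
position: [0.4852, -0.0768, 0.0397]
ee_rot: [-1.568, 0.113, -0.113]
force: [-2.3, -0.1, -2.0]
width: 0.997
```

Request:
carry_out(steps=[1, 0.01, -0.0015, 0, 0, 1, 0.02, -0.003, 0, 0, 1, 0.03, -0.004, 0, 0])

```text
clock: 5.75
position: [0.4879, -0.0772, 0.0397]
ee_rot: [-1.568, 0.113, -0.113]
force: [-3.5, 0.3, -0.8]
width: 1.0
```

Request:
carry_out(steps=[1, 0.01, -0.0015, 0, 0, 1, 0.015, -0.002, 0, 0])

```text
clock: 5.95
position: [0.4896, -0.0774, 0.0398]
ee_rot: [-1.568, 0.113, -0.113]
force: [-2.7, 1.6, -0.8]
width: 1.006
```

Request:
carry_out(steps=[1, 0.007, -0.001, 0, 0, 1, 0.01, -0.0015, 0, 0])

```text
clock: 6.15
position: [0.49, -0.0775, 0.0397]
ee_rot: [-1.568, 0.114, -0.112]
force: [-5.9, 0.4, 3.1]
width: 0.998
```

```bash
python3 st.py
```

```text
t 6.15 z yaw 81.7576027942863 [ 0.49002517 -0.07751228  0.03974936] press -0.10752784589234926 -0.010781610502505654 F [-5.89  0.39  3.13] T [ 0.29   1.037 -0.028] w 0.9978749448204347 q [ 0.48  0.55 -0.58  2.04  0.47  0.68  1.02]
```

Request:
carry_out(steps=[1, 0.005, -0.0007, 0, 0, 1, 0.005, -0.0007, 0, 0])

```text
clock: 6.35
position: [0.49, -0.0775, 0.0397]
ee_rot: [-1.568, 0.114, -0.112]
force: [-6.3, 1.4, 4.7]
width: 0.998
```

```bash
python3 st.py
```

```text
t 6.35 z yaw 81.7600410343782 [ 0.4900144  -0.07751664  0.03973285] press -0.10753790217037446 -0.010787441293399076 F [-6.27  1.37  4.7 ] T [0.335 1.147 0.023] w 0.997782593536555 q [ 0.48  0.55 -0.58  2.04  0.47  0.68  1.02]
```

Request:
carry_out(steps=[1, 0.01, -0.0014, 0, 0, 1, 0.01, -0.0014, 0, 0])

```text
clock: 6.55
position: [0.49, -0.0776, 0.0396]
ee_rot: [-1.568, 0.115, -0.11]
force: [-10.1, 1.6, 6.7]
width: 0.996
```

Request:
carry_out(steps=[1, 0.01, -0.0014, 0, 0, 1, 0.01, -0.0014, 0, 0])

```text
clock: 6.75
position: [0.49, -0.0776, 0.0394]
ee_rot: [-1.569, 0.117, -0.109]
force: [-11.6, 2.2, 9.2]
width: 1.0
```

```bash
python3 st.py
```

```text
t 6.75 z yaw 81.78454108971428 [ 0.49002474 -0.07761235  0.03943263] press -0.10751416469087156 -0.010880735850184807 F [-11.61   2.2    9.18] T [ 0.559  2.506 -0.   ] w 1.000435265867929 q [ 0.48  0.55 -0.58  2.04  0.47  0.69  1.02]
```

Request:
carry_out(steps=[1, -0.15, 0.021, 0, 0, 1, -0.2, 0.028, 0.3, 0, 1, -0.2, 0.028, 0.8, 0, 1, -0.2, 0.028, 1, 0, 1, -0.2, 0.028, 1, 0])

```text
clock: 7.25
position: [0.4762, -0.0752, 0.1432]
ee_rot: [-1.568, 0.107, -0.12]
force: [0.8, 0.6, -0.8]
width: 1.003
```

Request:
carry_out(steps=[1, 0, 0, 0.5, 0, 1, 0, 0, 0.9, 0, 1, 0, 0, 0.9, 0, 1, 0, 0, 0.9, 0])

```text
clock: 7.65
position: [0.4737, -0.0755, 0.2299]
ee_rot: [-1.568, 0.112, -0.115]
force: [-0.6, 1.3, 0.3]
width: 1.0
```

```bash
python3 st.py
cat > look.py <<'E'
from h import *
import sys
O=np.array([.598,-.082])
def toP(q): return np.stack([(q[:,:2]-O)@[.99,-.141],(q[:,:2]-O)@[.141,.99],q[:,2]],1)
s=arm.observe()
for n in sys.argv[2:]:
    s=arm.observe(); C=cam(n,s); im,d=get_image(n); save(n+sys.argv[1],im); np.savez('/tmp/'+n+sys.argv[1],im=im,d=d)
    P=cloud(C,d); V=im.max(2); q=toP(P.reshape(-1,3)).reshape(P.shape)
    near=(abs(q[...,0])<.2)&(abs(q[...,1])<.16)
    def rect(name,m):
        k,l,st,ce=cv2.connectedComponentsWithStats(m.astype(np.uint8))
        for i in range(1,k):
            if st[i,4]<40: continue
            a=q[l==i]; r=cv2.minAreaRect((a[:,:2]*1000).astype(np.float32)); print(n,name,ce[i].round(),st[i,4],np.round(r[0],1),np.round(r[1],1),round(r[2],1),'z',np.median(a[:,2]).round(4))
    rect('lip',near&(q[...,2]>.055)&(q[...,2]<.064)&(V>150)&(q[...,0]<-.06))
    rect('knob',near&(V<70)&(q[...,2]>.145)&(q[...,2]<.165))
    rect('beam',near&(q[...,2]>.082)&(q[...,2]<.103)&(V>70)&(abs(q[...,0])<.03))
    b=near&(q[...,2]>.082)&(q[...,2]<.103)&(V>70)&(abs(q[...,0])<.012)&(abs(q[...,1])<.1)
    if b.sum()>100: print(n,'beam z = a+b*y:',np.polyfit(q[b][:,1],q[b][:,2],1))
E
python3 look.py 2 scene wrist
```

```text
t 7.65 z yaw 81.71663465997894 [ 0.47367509 -0.07547989  0.22991978] press -0.12400099792454682 -0.011074906068673585 F [-0.64  1.29  0.3 ] T [ 0.071 -0.194  0.01 ] w 0.9995372982193239 q [ 0.65  0.28 -0.74  1.87  0.22  1.07  1.25]
scene lip [257. 201.] 159 [-92.5  -9.2] [169.1   9.5] 89.7 z 0.0612
scene knob [203. 159.] 78 [   1.1 -122.1] [11.2 40. ] 79.4 z 0.1541
scene knob [240. 230.] 93 [  1.8 117.9] [11.4 39.2] 89.5 z 0.1549
scene beam [223. 207.] 1129 [ 0.7 -4.5] [ 36.9 289.8] 0.0 z 0.099
scene beam z = a+b*y: [0.00282887 0.09929887]
wrist lip [280. 219.] 1405 [-94.8 -11.6] [168.9   9.3] 89.9 z 0.0604
wrist beam [281. 322.] 3745 [ 5.6 -9.1] [225.6  24.8] 89.6 z 0.0987
wrist beam z = a+b*y: [0.00088314 0.09876414]
```

Home and square: the lip's centre is at press x ≈ −93.6 mm against −93 expected, its yaw is within about 0.3° of the press, and 12 N of push gave no moment about z. Now I go over the left knob.

Request:
carry_out(steps=[0.6, 0.45, 0.35, 0, 0, 0.6, 0.9, 0.7, 0, 0, 0.6, 1, 1, 0, 0, 0.6, 1, 1, 0, 0])

```text
clock: 8.15
position: [0.5741, 0.0321, 0.2279]
ee_rot: [-1.563, 0.108, -0.106]
force: [-0.2, -0.4, 0.0]
width: 0.705
```

Request:
carry_out(steps=[0.6, 0.41, 0.1, -0.45, 0, 0.6, 0.41, 0.1, -0.45, 0, 0.6, 0.41, 0.1, -0.45, 0])

```text
clock: 8.45
position: [0.6128, 0.0348, 0.1812]
ee_rot: [-1.568, 0.117, -0.108]
force: [-0.7, -0.0, -0.3]
width: 0.6
```

```bash
python3 st.py
cat > kn.py <<'E'
from h import *
import sys
# knob top (z=.156) in wrist view: mask black near tool axis
s=arm.observe(); C=cam('wrist',s); im,d=get_image('wrist'); save('k'+sys.argv[1],im); np.savez('/tmp/k',im=im,d=d)
P=cloud(C,d); V=im.max(2); p=s['position']
m=(V<80)&(abs(P[...,2]-.156)<.006)&(np.hypot(P[...,0]-p[0],P[...,1]-p[1])<.04)
k,l,st,ce=cv2.connectedComponentsWithStats(m.astype(np.uint8))
for i in range(1,k):
    if st[i,4]>100:
        vv,uu=np.where(l==i); g=np.array([onz(C,a,b,.156)[:2] for a,b in zip(uu,vv)])*1000
        r=cv2.minAreaRect(g.astype(np.float32)); print(ce[i].round(),st[i,4],r,np.median(P[l==i][:,2]))
E
python3 kn.py 1
```

```text
t 8.45 z yaw 81.78842590628523 [0.61279605 0.03482222 0.18123436] press -0.0018238427421627742 0.11774023858358279 F [-0.66 -0.   -0.31] T [ 0.064 -0.17  -0.005] w 0.600141765239909 q [ 0.31  0.55 -0.69  1.61  0.38  1.12  0.96]
[273. 243.] 1457 ((610.9464111328125, 30.257936477661133), (13.793505668640137, 44.71951675415039), 76.85176086425781) 0.1563307363057324
```

View pics/k1.png

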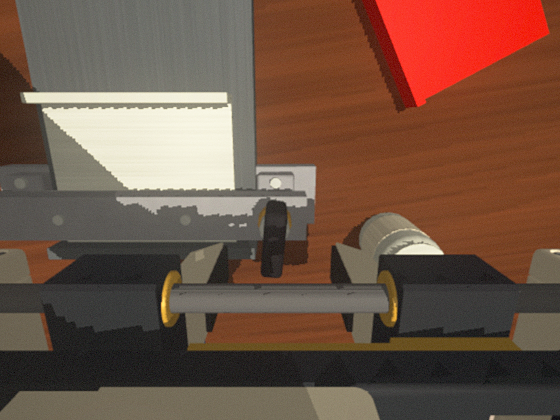

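The left knob's top is sharp at (273,243), with size 13.8×44.7 mm as given. It lies about 4 mm toward −y of the finger midline and is turned −13°. I correct for both and recheck.

Request:
carry_out(steps=[0.6, -0.04, -0.04, 0, -0.1, 0.6, -0.04, -0.04, 0, -0.1, 0.6, -0.04, -0.04, 0, -0.1, 0.6, -0.04, -0.04, 0, -0.1])

```text
clock: 8.9
position: [0.6099, 0.0307, 0.1855]
ee_rot: [-1.564, 0.173, -0.174]
force: [-0.2, -0.4, -0.6]
width: 0.6
```

```bash
python3 st.py; python3 kn.py 2
```

```text
t 8.9 z yaw 77.32321509494695 [0.609928   0.03074118 0.18547732] press -0.004087786524157229 0.11329561688864742 F [-0.18 -0.38 -0.6 ] T [ 0.133 -0.076 -0.042] w 0.599869668624165 q [ 0.31  0.54 -0.67  1.62  0.36  1.11  0.89]
[281. 243.] 1371 ((610.910400390625, 30.462932586669922), (13.424189567565918, 44.25251770019531), 76.8804931640625) 0.15633169491677165
```

Request:
carry_out(steps=[0.6, 0.01, -0.003, -0.3, -0.01, 0.6, 0.01, -0.003, -0.555, -0.01, 0.6, 0.01, -0.003, -0.555, -0.01, 0.1, 0.01, -0.003, -0.555, -0.01, 0, 0.01, -0.003, -0.555, -0.01, 0, 0.01, -0.003, -0.555, -0.01, 0, 0.01, -0.003, -0.555, -0.01], grip_force=15)

```text
clock: 9.65
position: [0.6115, 0.0308, 0.1303]
ee_rot: [-1.563, 0.18, -0.182]
force: [0.4, -0.2, -0.1]
width: 0.3
```

```bash
python3 st.py
```

```text
t 9.65 z yaw 76.80248716943571 [0.61151785 0.03076175 0.13028973] press -0.002516739577477301 0.11354015196581882 F [ 0.38 -0.2  -0.08] T [ 0.074 -0.205  0.033] w 0.30017022512344294 q [ 0.29  0.59 -0.64  1.68  0.41  1.01  0.85]
```

Request:
carry_out(steps=[0, 0, 0, 0, 0, 0, 0, 0, 0, 0, 0, 0, 0, 0, 0], grip_force=15)

```text
clock: 9.95
position: [0.6114, 0.0316, 0.1297]
ee_rot: [-1.562, 0.179, -0.181]
force: [0.2, 3.8, 1.4]
width: 0.152
```

Request:
carry_out(steps=[0, 0, 0, 0, 0], grip_force=45)

```text
clock: 10.05
position: [0.6114, 0.0317, 0.1298]
ee_rot: [-1.562, 0.179, -0.181]
force: [1.1, 4.1, 2.6]
width: 0.147
```

```bash
python3 st.py
```

```text
t 10.05 z yaw 76.84647677391233 [0.61142218 0.03169253 0.12975568] press -0.0027426857154304505 0.11444813235467721 F [1.14 4.09 2.58] T [ 0.917 -0.371  0.014] w 0.14693364990149357 q [ 0.29  0.59 -0.64  1.68  0.41  1.01  0.85]
```

Request:
carry_out(steps=[0, 0, 0.01, 0, -0.17, 0, 0, 0.01, 0, -0.34, 0, 0, 0.01, 0, -0.51, 0, 0, 0.01, 0, -0.51, 0, 0, 0.01, 0, -0.51])

```text
clock: 10.55
position: [0.612, 0.0329, 0.1297]
ee_rot: [-1.512, 0.492, -0.495]
force: [3.8, 4.5, 0.1]
width: 0.148
```

```bash
cat > feel.py <<'E'
from h import *
T=[]
for i in range(5):
    s=arm.observe(); T.append(np.r_[s['ft_torque'][2],s['force']])
    if i<4: get_image('side')
T=np.array(T); R=Rn.from_rotvec(s['ee_rot']).as_matrix()
print('t',s['clock'],'Tz',T[:,0].round(3),'mean',T[:,0].mean().round(4),'F',T[:,1:].mean(0).round(1),'bar(rad from press)',np.radians(81.9-np.degrees(np.arctan2(R[1,2],R[0,2]))).round(3),'pos',s['position'].round(4),'q7',s['joints'][6].round(2),s['width'].round(3))
E
python3 feel.py
```

```text
Traceback (most recent call last):
  File "feel.py", line 7, in <module>
    print('t',s['clock'],'Tz',T[:,0].round(3),'mean',T[:,0].mean().round(4),'F',T[:,1:].mean(0).round(1),'bar(rad from press)',np.radians(81.9-np.degrees(np.arctan2(R[1,2],R[0,2]))).round(3),'pos',s['position'].round(4),'q7',s['joints'][6].round(2),s['width'].round(3))
                                                                                                                                                                                                                                                         ^^^^^^^^^^^^^^^^
AttributeError: 'float' object has no attribute 'round'
```

```bash
sed -i "s/s\['width'\].round(3)/round(float(s['width']),3)/; s/s\['clock'\]/round(float(s['clock']),2)/" feel.py; python3 feel.py
```

```text
t 10.95 Tz [-0.18  -0.156 -0.192 -0.138 -0.188] mean -0.1707 F [3.  4.9 0.4] bar(rad from press) 0.489 pos [0.6119 0.0328 0.1297] q7 0.5 0.145
```

Request:
carry_out(steps=[0.45, 0, 0, 0, 0, 0.45, 0, 0, 0, 0, 0.45, 0, 0, 0.45, 0, 0.45, 0, -0.3, 0.5, 0.15, 0.45, -0.13, -0.8, 0.5, 0.3, 0.45, -0.13, -1, 0.5, 0.37])

```text
clock: 11.55
position: [0.5963, -0.0741, 0.179]
ee_rot: [-1.558, 0.268, -0.266]
force: [0.3, -0.7, 0.3]
width: 0.445
```

Request:
carry_out(steps=[0.45, -0.06, -0.5, 0, 0, 0.45, -0.13, -1, 0, 0])

```text
clock: 11.75
position: [0.5843, -0.1691, 0.1791]
ee_rot: [-1.555, 0.267, -0.266]
force: [1.9, -1.0, 0.4]
width: 0.448
```

Request:
carry_out(steps=[0.45, -0.05, -0.384, 0, 0, 0.45, -0.05, -0.384, 0, 0, 0.45, -0.05, -0.384, 0, 0])

```text
clock: 12.05
position: [0.5792, -0.2075, 0.1788]
ee_rot: [-1.554, 0.27, -0.269]
force: [0.7, 1.1, 0.6]
width: 0.449
```

```bash
python3 st.py; python3 kn.py 3; python3 look.py 3 scene
```

```text
t 12.05 z yaw 70.32517426285257 [ 0.57915289 -0.20754094  0.17877303] press -0.0009573713949321879 -0.12694297002640184 F [0.69 1.06 0.56] T [ 0.078 -0.168 -0.045] w 0.4493481882624336 q [ 0.66  0.54 -0.61  1.62  0.34  1.09  1.19]
[281. 243.] 1499 ((577.1057739257812, -207.1431427001953), (13.804553985595703, 44.63955307006836), 74.11072540283203) 0.1563503106466773
scene lip [256. 199.] 172 [-92.4 -10.7] [170.5   9.6] 89.9 z 0.0612
scene knob [241. 230.] 97 [  0.2 117.8] [11.3 37.4] 60.1 z 0.1555
scene beam [223. 207.] 1134 [ 0.5 -4.5] [290.6  37.4] 89.9 z 0.0981
scene beam z = a+b*y: [-0.00389902  0.09825333]
```

Request:
carry_out(steps=[0.45, 0, 0, -0.35, 0.085, 0.3, 0, 0, -0.5, 0.085, 0.1, 0, 0, -0.5, 0.085, 0, 0, 0, -0.5, 0.085, 0, 0, 0, -0.5, 0.085, 0, 0, 0, -0.5, 0.085, 0, 0, 0, -0.5, 0.085], grip_force=45)

```text
clock: 12.85
position: [0.5806, -0.2065, 0.1303]
ee_rot: [-1.561, 0.214, -0.217]
force: [-0.7, -2.0, 4.3]
width: 0.146
```

```bash
python3 st.py
```

```text
t 12.85 z yaw 74.27457804640886 [ 0.58056616 -0.20654249  0.13033608] press 0.00030098792128119896 -0.12575523872476194 F [-0.75 -2.    4.31] T [-0.355  0.105 -0.098] w 0.14631919251755612 q [ 0.66  0.59 -0.6   1.67  0.38  1.    1.22]
```

Request:
carry_out(steps=[0, 0, 0, 0, -0.16, 0, 0, 0, 0, -0.32, 0, 0, 0, 0, -0.48, 0, 0, 0, 0, -0.64, 0, 0, 0, 0, -0.64, 0, 0, 0, 0, -0.64])

```text
clock: 13.45
position: [0.5806, -0.2064, 0.1303]
ee_rot: [-1.485, 0.603, -0.606]
force: [-1.4, -1.9, 7.8]
width: 0.152
```

```bash
python3 feel.py
```

```text
t 13.65 Tz [-0.142 -0.147 -0.109 -0.187 -0.194] mean -0.1559 F [-1.6 -2.4  7.3] bar(rad from press) 0.631 pos [ 0.5806 -0.2065  0.1303] q7 0.79 0.153
```

Request:
carry_out(steps=[0.45, 0, 0, 0, 0, 0.45, 0, 0, 0, 0, 0.45, 0, 0, 0.4, 0, 0.45, 0, 0.3, 0.5, 0.1, 0.45, 0.14, 0.8, 0.5, 0.18, 0.45, 0.14, 1, 0.5, 0.18])

```text
clock: 14.25
position: [0.5954, -0.0999, 0.1802]
ee_rot: [-1.511, 0.488, -0.491]
force: [0.6, 0.5, 0.1]
width: 0.45
```

Request:
carry_out(steps=[0.45, 0.07, 0.5, 0, 0, 0.45, 0.14, 1, 0, 0])

```text
clock: 14.45
position: [0.6078, -0.0051, 0.1792]
ee_rot: [-1.513, 0.496, -0.496]
force: [0.7, 0.1, -0.8]
width: 0.449
```

Request:
carry_out(steps=[0.45, 0.058, 0.376, 0, 0, 0.45, 0.058, 0.376, 0, 0, 0.45, 0.058, 0.376, -0.35, 0, 0.3, 0.058, 0.376, -0.5, 0, 0.1, 0.058, 0.376, -0.5, 0, 0, 0.058, 0.376, -0.5, 0, 0, 0.058, 0.376, -0.5, 0, 0, 0.058, 0.376, -0.5, 0])

```text
clock: 15.25
position: [0.6146, 0.0309, 0.1304]
ee_rot: [-1.512, 0.495, -0.499]
force: [1.9, 0.4, -0.3]
width: 0.15
```

```bash
python3 st.py
```

```text
t 15.25 z yaw 53.627017034201856 [0.6146055  0.03094064 0.13042113] press 0.000514813033538078 0.11415260523387426 F [ 1.91  0.36 -0.25] T [ 0.189 -0.414  0.032] w 0.1495325355505466 q [ 0.23  0.57 -0.54  1.68  0.34  0.99  0.5 ]
```

Request:
carry_out(steps=[0, 0, 0, 0, -0.17, 0, 0, 0, 0, -0.34])

```text
clock: 15.45
position: [0.6146, 0.031, 0.1304]
ee_rot: [-1.451, 0.706, -0.709]
force: [1.8, 0.8, -0.8]
width: 0.15
```

```bash
python3 st.py
```

```text
t 15.45 z yaw 38.04561892566205 [0.6146234  0.03095368 0.13042429] press 0.0005306946858921566 0.11416804610621094 F [ 1.78  0.76 -0.76] T [ 0.165 -0.333  0.245] w 0.1501214531973615 q [ 0.18  0.56 -0.47  1.68  0.3   0.97  0.27]
```

Request:
carry_out(steps=[0, 0, 0, 0, -0.17, 0, 0, 0, 0, -0.17, 0, 0, 0, 0, -0.17])

```text
clock: 15.75
position: [0.6146, 0.031, 0.1304]
ee_rot: [-1.416, 0.802, -0.805]
force: [1.5, 1.3, 5.1]
width: 0.151
```

```bash
python3 feel.py
```

```text
t 15.95 Tz [-0.163 -0.171 -0.175 -0.19  -0.086] mean -0.1569 F [1.4 0.8 6.3] bar(rad from press) 0.891 pos [0.6146 0.031  0.1304] q7 0.16 0.146
```

Request:
carry_out(steps=[0.45, 0, 0, 0, 0, 0.45, 0, 0, 0, 0, 0.45, 0, 0, 0.4, 0, 0.45, 0, -0.3, 0.5, 0.15, 0.45, -0.14, -0.8, 0.5, 0.33, 0.45, -0.14, -1, 0.5, 0.33])

```text
clock: 16.55
position: [0.5981, -0.0747, 0.179]
ee_rot: [-1.488, 0.605, -0.604]
force: [0.1, -1.5, -0.0]
width: 0.448
```

Request:
carry_out(steps=[0.45, -0.07, -0.5, 0, 0, 0.45, -0.14, -1, 0, 0])

```text
clock: 16.75
position: [0.5852, -0.1693, 0.1791]
ee_rot: [-1.485, 0.605, -0.604]
force: [2.0, -0.7, -0.1]
width: 0.451
```

Request:
carry_out(steps=[0.45, -0.058, -0.376, 0, 0, 0.45, -0.058, -0.376, 0, 0, 0.45, -0.058, -0.376, -0.35, 0, 0.3, -0.058, -0.376, -0.5, 0, 0.1, -0.058, -0.376, -0.5, 0, 0, -0.058, -0.376, -0.5, 0, 0, -0.058, -0.376, -0.5, 0, 0, -0.058, -0.376, -0.5, 0])

```text
clock: 17.55
position: [0.5803, -0.2061, 0.1303]
ee_rot: [-1.485, 0.606, -0.607]
force: [-1.8, -0.6, 2.7]
width: 0.153
```

Request:
carry_out(steps=[0, 0, 0, 0, -0.167, 0, 0, 0, 0, -0.333, 0, 0, 0, 0, -0.467, 0, 0, 0, 0, -0.52, 0, 0, 0, 0, -0.58])

```text
clock: 18.05
position: [0.5806, -0.2059, 0.1303]
ee_rot: [-1.35, 0.956, -0.958]
force: [-0.8, -0.8, 0.1]
width: 0.15
```

```bash
python3 st.py
```

```text
t 18.05 z yaw 19.361225876812135 [ 0.58055413 -0.20592475  0.13030017] press 0.00020197462894909975 -0.12514537336945178 F [-0.77 -0.8   0.13] T [-0.126  0.088  0.209] w 0.15022859865543475 q [ 0.5   0.54 -0.36  1.69  0.22  0.95  0.4 ]
```

Request:
carry_out(steps=[0, 0, 0, 0, -0.055, 0, 0, 0, 0, -0.055, 0, 0, 0, 0, -0.055])

```text
clock: 18.35
position: [0.5806, -0.2059, 0.1303]
ee_rot: [-1.335, 0.986, -0.989]
force: [-2.2, -0.0, 6.6]
width: 0.15
```

```bash
python3 feel.py
```

```text
t 18.55 Tz [-0.073 -0.035 -0.075 -0.115 -0.089] mean -0.0772 F [-2.1  0.9  6.7] bar(rad from press) 1.132 pos [ 0.5806 -0.2059  0.1303] q7 0.36 0.151
```

Request:
carry_out(steps=[0.45, 0, 0, 0, 0, 0.45, 0, 0, 0, 0, 0.45, 0, 0, 0.4, 0, 0.45, 0, 0.3, 0.5, 0.15, 0.45, 0.14, 0.8, 0.5, 0.307, 0.45, 0.14, 1, 0.5, 0.307])

```text
clock: 19.15
position: [0.5956, -0.1009, 0.1801]
ee_rot: [-1.415, 0.797, -0.799]
force: [1.1, 0.5, -0.4]
width: 0.448
```

Request:
carry_out(steps=[0.45, 0.07, 0.5, 0, 0, 0.45, 0.14, 1, 0, 0])

```text
clock: 19.35
position: [0.6081, -0.0063, 0.1792]
ee_rot: [-1.416, 0.806, -0.807]
force: [0.7, 0.6, 0.8]
width: 0.451
```

Request:
carry_out(steps=[0.45, 0.058, 0.376, 0, 0, 0.45, 0.058, 0.376, 0, 0, 0.45, 0.058, 0.376, -0.35, 0, 0.3, 0.058, 0.376, -0.5, 0, 0.1, 0.058, 0.376, -0.5, 0, 0, 0.058, 0.376, -0.5, 0, 0, 0.058, 0.376, -0.5, 0, 0, 0.058, 0.376, -0.5, 0])

```text
clock: 20.15
position: [0.6148, 0.0307, 0.1304]
ee_rot: [-1.415, 0.804, -0.807]
force: [1.7, 0.9, 0.2]
width: 0.148
```

Request:
carry_out(steps=[0, 0, 0, 0, -0.167, 0, 0, 0, 0, -0.333, 0, 0, 0, 0, -0.4, 0, 0, 0, 0, -0.455, 0, 0, 0, 0, -0.51])

```text
clock: 20.65
position: [0.6147, 0.0307, 0.1304]
ee_rot: [-1.268, 1.108, -1.111]
force: [1.8, -0.2, 0.3]
width: 0.152
```

```bash
cat > tz.py <<'E'
from cell import arm
print('Tz',round(float(arm.observe()['ft_torque'][2]),3))
E
python3 tz.py
```

```text
Tz 0.218
```

Request:
carry_out(steps=[0, 0, 0, 0, -0.055])

```text
clock: 20.75
position: [0.6147, 0.0306, 0.1304]
ee_rot: [-1.249, 1.14, -1.143]
force: [1.8, 0.2, 1.2]
width: 0.153
```

```bash
python3 tz.py
```

```text
Tz 0.217
```

Request:
carry_out(steps=[0, 0, 0, 0, -0.045])

```text
clock: 20.85
position: [0.6147, 0.0306, 0.1304]
ee_rot: [-1.234, 1.166, -1.169]
force: [1.9, -1.1, 0.6]
width: 0.152
```

```bash
python3 tz.py
```

```text
Tz 0.181
```

Request:
carry_out(steps=[0, 0, 0, 0, 0, 0, 0, 0, 0, 0])

```text
clock: 21.05
position: [0.6146, 0.0306, 0.1304]
ee_rot: [-1.235, 1.164, -1.167]
force: [2.0, -1.0, 5.4]
width: 0.15
```

```bash
python3 feel.py
```

```text
t 21.25 Tz [-0.036 -0.041 -0.021  0.047  0.034] mean -0.0035 F [ 1.6 -0.7  6. ] bar(rad from press) 1.371 pos [0.6147 0.0306 0.1304] q7 -0.25 0.154
```

Request:
carry_out(steps=[0.45, 0, 0, 0, 0, 0.45, 0, 0, 0, 0, 0.45, 0, 0, 0.4, 0, 0.45, 0, -0.3, 0.5, 0.15, 0.45, -0.14, -0.8, 0.5, 0.305, 0.45, -0.14, -1, 0.5, 0.305])

```text
clock: 21.85
position: [0.598, -0.0743, 0.1792]
ee_rot: [-1.339, 0.987, -0.987]
force: [0.5, -1.1, -0.9]
width: 0.447
```

Request:
carry_out(steps=[0.45, -0.07, -0.5, 0, 0, 0.45, -0.14, -1, 0, 0])

```text
clock: 22.05
position: [0.5853, -0.169, 0.1791]
ee_rot: [-1.336, 0.986, -0.985]
force: [0.9, -1.0, 0.3]
width: 0.449
```

Request:
carry_out(steps=[0.45, -0.058, -0.376, 0, 0, 0.45, -0.058, -0.376, 0, 0, 0.45, -0.058, -0.376, -0.35, 0, 0.3, -0.058, -0.376, -0.5, 0, 0.1, -0.058, -0.376, -0.5, 0, 0, -0.058, -0.376, -0.5, 0, 0, -0.058, -0.376, -0.5, 0, 0, -0.058, -0.376, -0.5, 0])

```text
clock: 22.85
position: [0.5805, -0.2056, 0.1303]
ee_rot: [-1.335, 0.986, -0.988]
force: [-2.0, 0.9, 2.2]
width: 0.152
```

Request:
carry_out(steps=[0, 0, 0, 0, -0.167, 0, 0, 0, 0, -0.333, 0, 0, 0, 0, -0.4, 0, 0, 0, 0, -0.455, 0, 0, 0, 0, -0.5])

```text
clock: 23.35
position: [0.5809, -0.2056, 0.1303]
ee_rot: [-1.161, 1.278, -1.281]
force: [-0.5, -0.0, 1.2]
width: 0.149
```

```bash
python3 tz.py
```

```text
Tz 0.218
```

Request:
carry_out(steps=[0, 0, 0, 0, -0.05])

```text
clock: 23.45
position: [0.581, -0.2057, 0.1304]
ee_rot: [-1.141, 1.306, -1.309]
force: [-0.2, 0.7, 1.3]
width: 0.15
```

```bash
python3 tz.py
```

```text
Tz 0.193
```

Request:
carry_out(steps=[0, 0, 0, 0, -0.05])

```text
clock: 23.55
position: [0.581, -0.2057, 0.1304]
ee_rot: [-1.12, 1.335, -1.338]
force: [0.1, 0.2, 1.1]
width: 0.147
```

```bash
python3 tz.py
```

```text
Tz 0.209
```

Request:
carry_out(steps=[0, 0, 0, 0, 0, 0, 0, 0, 0, 0])

```text
clock: 23.75
position: [0.581, -0.2057, 0.1303]
ee_rot: [-1.121, 1.333, -1.336]
force: [0.2, 1.8, 6.0]
width: 0.15
```

```bash
python3 feel.py
```

```text
t 23.95 Tz [-0.019 -0.039 -0.035  0.006 -0.071] mean -0.0318 F [0.2 1.5 6.1] bar(rad from press) 1.602 pos [ 0.581  -0.2057  0.1303] q7 -0.04 0.147
```

Request:
carry_out(steps=[0.45, 0, 0, 0, 0, 0.45, 0, 0, 0, 0, 0.45, 0, 0, 0.4, 0, 0.45, 0, 0.3, 0.5, 0.15, 0.45, 0.14, 0.8, 0.5, 0.295, 0.45, 0.14, 1, 0.5, 0.295])

```text
clock: 24.55
position: [0.5953, -0.1013, 0.1799]
ee_rot: [-1.236, 1.16, -1.16]
force: [0.5, 0.9, 0.5]
width: 0.449
```

Request:
carry_out(steps=[0.45, 0.07, 0.5, 0, 0, 0.45, 0.14, 1, 0, 0])

```text
clock: 24.75
position: [0.6078, -0.0067, 0.1791]
ee_rot: [-1.236, 1.168, -1.168]
force: [1.0, -0.1, 0.7]
width: 0.451
```

Request:
carry_out(steps=[0.45, 0.058, 0.376, 0, 0, 0.45, 0.058, 0.376, 0, 0, 0.45, 0.058, 0.376, -0.35, 0, 0.3, 0.058, 0.376, -0.5, 0, 0.1, 0.058, 0.376, -0.5, 0, 0, 0.058, 0.376, -0.5, 0, 0, 0.058, 0.376, -0.5, 0, 0, 0.058, 0.376, -0.5, 0])

```text
clock: 25.55
position: [0.6147, 0.0305, 0.1304]
ee_rot: [-1.234, 1.165, -1.168]
force: [1.0, -0.5, 1.5]
width: 0.15
```

Request:
carry_out(steps=[0, 0, 0, 0, -0.167, 0, 0, 0, 0, -0.333, 0, 0, 0, 0, -0.4, 0, 0, 0, 0, -0.455, 0, 0, 0, 0, -0.5])

```text
clock: 26.05
position: [0.6145, 0.0305, 0.1304]
ee_rot: [-1.029, 1.451, -1.453]
force: [0.7, -1.6, -0.1]
width: 0.149
```

```bash
python3 tz.py
```

```text
Tz 0.22
```

Request:
carry_out(steps=[0, 0, 0, 0, -0.05])

```text
clock: 26.15
position: [0.6145, 0.0305, 0.1304]
ee_rot: [-1.006, 1.478, -1.481]
force: [0.6, -1.2, 1.1]
width: 0.149
```

```bash
python3 tz.py
```

```text
Tz 0.276
```

Request:
carry_out(steps=[0, 0, 0, 0, -0.05])

```text
clock: 26.25
position: [0.6145, 0.0305, 0.1304]
ee_rot: [-0.982, 1.506, -1.508]
force: [0.5, -1.4, 0.7]
width: 0.146
```

```bash
python3 tz.py
```

```text
Tz 0.311
```

Request:
carry_out(steps=[0, 0, 0, 0, 0, 0, 0, 0, 0, 0])

```text
clock: 26.45
position: [0.6145, 0.0305, 0.1304]
ee_rot: [-0.983, 1.505, -1.507]
force: [0.6, -0.6, 6.8]
width: 0.147
```

```bash
python3 feel.py
```

```text
t 26.65 Tz [ 0.027  0.044 -0.032  0.063  0.058] mean 0.0318 F [ 0.4 -1.1  6.5] bar(rad from press) 1.842 pos [0.6145 0.0305 0.1304] q7 -0.65 0.15
```

Request:
carry_out(steps=[0.45, 0, 0, 0, 0, 0.45, 0, 0, 0, 0, 0.45, 0, 0, 0.4, 0, 0.45, 0, -0.3, 0.5, 0.15, 0.45, -0.14, -0.8, 0.5, 0.305, 0.45, -0.14, -1, 0.5, 0.305])

```text
clock: 27.25
position: [0.5983, -0.0742, 0.1794]
ee_rot: [-1.125, 1.334, -1.337]
force: [0.3, -1.7, 0.1]
width: 0.447
```

Request:
carry_out(steps=[0.45, -0.07, -0.5, 0, 0, 0.45, -0.14, -1, 0, 0])

```text
clock: 27.45
position: [0.5855, -0.1689, 0.1792]
ee_rot: [-1.123, 1.335, -1.334]
force: [1.5, -0.3, -0.1]
width: 0.444
```

Request:
carry_out(steps=[0.45, -0.058, -0.376, 0, 0, 0.45, -0.058, -0.376, 0, 0, 0.45, -0.058, -0.376, -0.35, 0, 0.3, -0.058, -0.376, -0.5, 0, 0.1, -0.058, -0.376, -0.5, 0, 0, -0.058, -0.376, -0.5, 0, 0, -0.058, -0.376, -0.5, 0, 0, -0.058, -0.376, -0.5, 0])

```text
clock: 28.25
position: [0.581, -0.2058, 0.1304]
ee_rot: [-1.121, 1.334, -1.337]
force: [1.0, 1.3, 1.3]
width: 0.144
```

Request:
carry_out(steps=[0, 0, 0, 0, -0.05, 0, 0, 0, 0, -0.1, 0, 0, 0, 0, -0.15])

```text
clock: 28.55
position: [0.581, -0.2058, 0.1304]
ee_rot: [-1.055, 1.419, -1.422]
force: [1.3, 0.7, 0.8]
width: 0.149
```

```bash
python3 tz.py
```

```text
Tz 0.267
```

Request:
carry_out(steps=[0, 0, 0, 0, -0.05])

```text
clock: 28.65
position: [0.5811, -0.2058, 0.1304]
ee_rot: [-1.032, 1.447, -1.45]
force: [1.7, 0.6, 0.8]
width: 0.147
```

```bash
python3 tz.py
```

```text
Tz 0.242
```

Request:
carry_out(steps=[0, 0, 0, 0, -0.05])

```text
clock: 28.75
position: [0.5811, -0.2058, 0.1304]
ee_rot: [-1.009, 1.475, -1.478]
force: [1.2, 0.6, 0.6]
width: 0.146
```

```bash
python3 tz.py
```

```text
Tz 0.274
```

Request:
carry_out(steps=[0, 0, 0, 0, -0.05])

```text
clock: 28.85
position: [0.5811, -0.2058, 0.1304]
ee_rot: [-0.985, 1.502, -1.506]
force: [2.1, -0.4, 0.4]
width: 0.154
```

```bash
python3 tz.py
```

```text
Tz 0.27
```

Request:
carry_out(steps=[0, 0, 0, 0, -0.05])

```text
clock: 28.95
position: [0.5812, -0.2058, 0.1304]
ee_rot: [-0.96, 1.53, -1.533]
force: [1.9, 0.7, -0.4]
width: 0.15
```

```bash
python3 tz.py
```

```text
Tz 0.314
```

Request:
carry_out(steps=[0, 0, 0, 0, 0, 0, 0, 0, 0, 0])

```text
clock: 29.15
position: [0.5812, -0.2058, 0.1304]
ee_rot: [-0.961, 1.529, -1.532]
force: [2.5, 0.5, 4.3]
width: 0.151
```

```bash
python3 feel.py
```

```text
t 29.35 Tz [0.055 0.059 0.04  0.133 0.038] mean 0.0652 F [1.7 0.8 5.8] bar(rad from press) 1.877 pos [ 0.5812 -0.2058  0.1303] q7 -0.27 0.151
```

Request:
carry_out(steps=[0.45, 0, 0, 0, 0, 0.45, 0, 0, 0, 0, 0.45, 0, 0, 0.4, 0, 0.45, 0, 0.3, 0.5, 0.045, 0.45, 0.14, 0.8, 0.5, 0.045, 0.45, 0.14, 1, 0.5, 0.045])

```text
clock: 29.95
position: [0.5951, -0.1012, 0.1797]
ee_rot: [-0.984, 1.505, -1.502]
force: [1.0, 1.0, -0.4]
width: 0.451
```

Request:
carry_out(steps=[0.45, 0.07, 0.5, 0, 0, 0.45, 0.14, 1, 0, 0])

```text
clock: 30.15
position: [0.6074, -0.0066, 0.1789]
ee_rot: [-0.984, 1.508, -1.509]
force: [1.4, 0.3, -0.1]
width: 0.449
```

Request:
carry_out(steps=[0.45, 0.058, 0.376, 0, 0, 0.45, 0.058, 0.376, 0, 0, 0.45, 0.058, 0.376, -0.35, 0, 0.3, 0.058, 0.376, -0.5, 0, 0.1, 0.058, 0.376, -0.5, 0, 0, 0.058, 0.376, -0.5, 0, 0, 0.058, 0.376, -0.5, 0, 0, 0.058, 0.376, -0.5, 0])

```text
clock: 30.95
position: [0.6144, 0.0304, 0.1303]
ee_rot: [-0.983, 1.506, -1.508]
force: [0.2, -0.3, 0.6]
width: 0.151
```

```bash
python3 st.py
```

```text
t 30.95 z yaw -23.70262069157851 [0.61444513 0.03035746 0.1303494 ] press 0.00043827805022859397 0.11355265218667264 F [ 0.19 -0.27  0.65] T [-0.118 -0.142  0.058] w 0.15072619670696386 q [-0.01  0.52 -0.19  1.7   0.12  0.93 -0.65]
```

Request:
carry_out(steps=[0, 0, 0, 0, -0.03])

```text
clock: 31.05
position: [0.6144, 0.0304, 0.1303]
ee_rot: [-0.968, 1.522, -1.524]
force: [0.2, -1.6, 4.1]
width: 0.149
```

```bash
python3 tz.py
```

```text
Tz 0.288
```

Request:
carry_out(steps=[0, 0, 0, 0, -0.02])

```text
clock: 31.15
position: [0.6144, 0.0304, 0.1303]
ee_rot: [-0.957, 1.534, -1.536]
force: [0.2, -1.7, 6.4]
width: 0.148
```

```bash
python3 tz.py
```

```text
Tz 0.245
```

Request:
carry_out(steps=[0, 0, 0, 0, -0.02])

```text
clock: 31.25
position: [0.6144, 0.0304, 0.1303]
ee_rot: [-0.947, 1.545, -1.547]
force: [-1.4, -2.3, 6.2]
width: 0.15
```

```bash
python3 tz.py
```

```text
Tz 0.248
```

Request:
carry_out(steps=[0, 0, 0, 0, 0, 0, 0, 0, 0, 0])

```text
clock: 31.45
position: [0.6144, 0.0304, 0.1303]
ee_rot: [-0.948, 1.544, -1.547]
force: [-0.6, -2.5, 5.9]
width: 0.149
```

```bash
python3 feel.py
```

```text
t 31.65 Tz [0.188 0.172 0.193 0.158 0.161] mean 0.1742 F [ 0.1 -1.7  5.9] bar(rad from press) 1.899 pos [0.6144 0.0304 0.1303] q7 -0.7 0.145
```

L is now at 1.90 and R at 1.88. The torque reading depends on how the step stops. To pin L's load, I back it off 0.25 rad and re-advance with the same slow profile as the unloaded steps.

Request:
carry_out(steps=[0, 0, 0, 0, 0.1, 0, 0, 0, 0, 0.2, 0, 0, 0, 0, 0.32, 0, 0, 0, 0, 0.32, 0, 0, 0, 0, 0.25, 0, 0, 0, 0, 0.2])

```text
clock: 32.25
position: [0.6145, 0.0304, 0.1303]
ee_rot: [-1.042, 1.435, -1.438]
force: [-0.2, -1.2, 5.2]
width: 0.149
```

Request:
carry_out(steps=[0, 0, 0, 0, -0.05])

```text
clock: 32.35
position: [0.6145, 0.0304, 0.1303]
ee_rot: [-1.019, 1.463, -1.465]
force: [0.2, -1.3, 6.0]
width: 0.152
```

```bash
python3 tz.py
```

```text
Tz 0.21
```

Request:
carry_out(steps=[0, 0, 0, 0, -0.05])

```text
clock: 32.45
position: [0.6145, 0.0304, 0.1303]
ee_rot: [-0.996, 1.491, -1.493]
force: [0.2, -1.2, 5.1]
width: 0.148
```

```bash
python3 tz.py
```

```text
Tz 0.277
```

Request:
carry_out(steps=[0, 0, 0, 0, -0.05])

```text
clock: 32.55
position: [0.6144, 0.0304, 0.1303]
ee_rot: [-0.972, 1.518, -1.52]
force: [-0.8, -2.0, 6.4]
width: 0.148
```

```bash
python3 tz.py
```

```text
Tz 0.31
```

Request:
carry_out(steps=[0, 0, 0, 0, -0.05])

```text
clock: 32.65
position: [0.6144, 0.0304, 0.1303]
ee_rot: [-0.947, 1.546, -1.548]
force: [-0.1, -1.3, 6.7]
width: 0.15
```

```bash
python3 tz.py
```

```text
Tz 0.321
```

Request:
carry_out(steps=[0, 0, 0, 0, 0, 0, 0, 0, 0, 0])

```text
clock: 32.85
position: [0.6144, 0.0304, 0.1303]
ee_rot: [-0.948, 1.545, -1.547]
force: [-0.3, -2.6, 5.6]
width: 0.149
```

```bash
python3 feel.py
```

```text
t 33.05 Tz [0.077 0.079 0.045 0.117 0.021] mean 0.0679 F [-0.  -1.6  6.6] bar(rad from press) 1.899 pos [0.6144 0.0304 0.1303] q7 -0.7 0.151
```

Both measures for L give about 17 N (moving excess 0.084 N·m, holding excess 0.086 N·m). R comes to about 17–18 N. I release, retreat and check.

Request:
carry_out(steps=[0.45, 0, 0, 0, 0, 0.45, 0, 0, 0, 0, 0.5, 0, 0, 0, 0, 0.5, 0, 0, 0.4, 0, 0.5, 0, 0, 0.8, 0, 0.5, -0.5, 0, 1, 0, 0.5, -1, 0, 1, 0, 0.5, -1, 0, 1, 0])

```text
clock: 33.85
position: [0.5074, 0.0306, 0.2289]
ee_rot: [-0.955, 1.547, -1.544]
force: [0.3, 0.2, -0.6]
width: 0.501
```

Request:
carry_out(steps=[0.5, -0.5, 0, 0.4, 0, 0.5, -1, 0, 0.5, 0, 0.5, -1, 0, 0.5, 0, 0.5, -1, 0, 0.5, 0])

```text
clock: 34.25
position: [0.4127, 0.0307, 0.2801]
ee_rot: [-0.949, 1.544, -1.546]
force: [-0.3, -0.3, 0.4]
width: 0.502
```

```bash
python3 look.py 9 scene side; python3 st.py
python3 - <<'E'
import cv2,numpy as np
a=cv2.imread('pics/scene9.png')[130:330,130:330]; b=cv2.imread('pics/side9.png')[130:260,180:400]
a=cv2.resize(a,(400,400),interpolation=cv2.INTER_CUBIC); b=cv2.resize(b,(400,236),interpolation=cv2.INTER_CUBIC)
o=np.zeros((400,800,3),np.uint8); o[:,:400]=a; o[:236,400:]=b; cv2.imwrite('pics/fin.png',o)
E
```

```text
scene lip [257. 201.] 142 [-92.4 -10.9] [172.6   9.5] 89.5 z 0.0609
scene knob [203. 159.] 58 [  -0.8 -122.5] [40.1 11.1] 68.5 z 0.1559
scene knob [241. 230.] 56 [  2.8 118.5] [37.2  9.7] 73.2 z 0.1572
scene beam [223. 208.] 1194 [ 0.6 -5.8] [ 36.9 291.5] 0.0 z 0.0908
scene beam z = a+b*y: [0.00230747 0.09084369]
side knob [256. 181.] 48 [ -4.4 119.9] [36.4  7.5] 70.1 z 0.1506
side beam [285. 187.] 715 [ 0.2 -3.2] [292.6  45.1] 89.6 z 0.0885
side beam z = a+b*y: [-0.00092541  0.08871004]
t 34.35 z yaw -26.846425023232715 [0.41453144 0.030624   0.27925196] press -0.19751386164592577 0.08562868847160496 F [ 0.41 -0.18 -0.02] T [-0.052 -0.07  -0.004] w 0.49789212948454425 q [ 0.02  0.06 -0.23  1.95  0.01  1.14 -0.69]
```

View pics/fin.png

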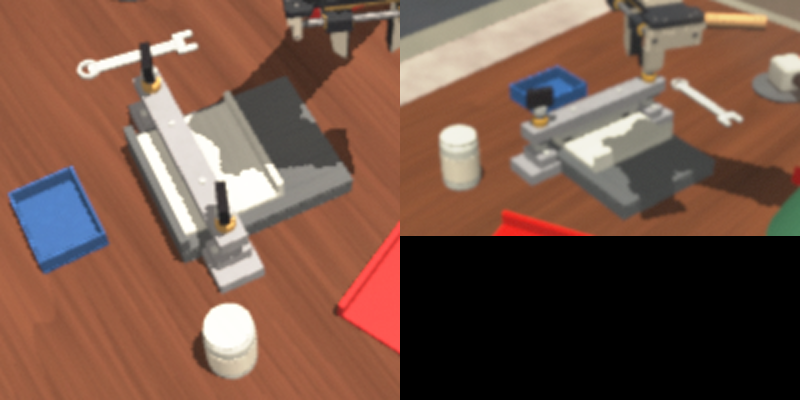

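The final picture shows the plate's lip parallel to the beam, the beam lowered and level within depth noise, both knobs at the same angle, and the tin, spanner and tray in place. The gripper is clear.

```bash
python3 -c "
from cell import arm; print(arm.sign_off())"
```

```text
the job is handed in; nothing more can be done
None
```

The plate is home against the back stop and clamped at about 17 N on the left knob and 17–18 N on the right. I let go, retreated, and handed the job in at about 34 s of the 72 s allowed.

**Plate:** I pushed the lip with both fingers until it stopped dead at about 12 N, with no twisting moment. The lip's centre then measured −93 to −94 mm in the press frame, against −93 expected. Its yaw was within about 0.3° of the press, and 0.5° in the noisier last view.

**Clamping:** I turned the knobs alternately, at most 0.5 rad at a visit and never more than about 0.4 rad apart (8 mrad of tilt). The feet met the plate at about 1.55–1.6 rad. The knobs ended at 1.90 rad (left) and 1.88 rad (right), which is about 0.1 mm of tilt across the screws.

**Load checks:**
- **Left knob:** the moving and holding torques, each compared with its own unloaded reading, both gave about 17 N. To get this I backed the knob off 0.25 rad once and turned it down again the same way.
- **Right knob:** I felt 16–19 N, before the last left turn added about 1 N, and did not re-measure it after that.

**What disagreed:**
- **Holding torque:** it depended on how fast a step stopped. Unloaded it read between about −0.17 and 0 N·m, not the 0.08–0.09 N·m given, so I used my own unloaded readings as the baseline.
- **Beam level:** the final depth images gave slopes of +2.3 mrad and −0.9 mrad. That is within their noise, so the knob angles are the better evidence that the beam is level.
- **Knob position:** the scene and wrist cameras differed by about 4 mm, which I settled by feel in the grip.

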